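Dock the class phone and lean it back

TASK

Take the phone out of the wooden rack and slide it, long edge down and screen toward the front of the aluminium stand (the side away from you), fully home into the stand's slot; do not let it drop. Lean it back in the stand's tilting cradle so that it rests about 35 degrees from upright and let go. Leave the other things on the table where they are.

Things in the scene. Friction and masses are not known exactly. Their poses are not given: they have to be found in the camera images.
- phone: the phone: slab 146 mm long (its y), 72 high (z), 9 thick (x), 140-280 g, standing on a long edge in one of the rack's two slots. Origin at the middle of its lower long edge, z up to the upper edge; screen on its +x face, lenses on -x. At the start the lower edge is 12 mm above the table, its lowest 22 mm between the slot's walls
- phone_lens (a point): the lens patch on the phone's back, at (-4.5, 53, 52) mm in the phone's frame: at the +y end, near the upper edge
- rack: fixed wooden rack, 135 (x) by 166 mm (y), origin under its centre. Base 12 mm thick; two slots along y at x = -37.5 and +37.5 mm, each 13 wide, 154 long, walls up to 34 mm above the table. The phone is in one slot, the scraper in the other
- stand: fixed aluminium stand: base 130 (x) by 176 mm (y), 10 thick; two side cheeks (6 thick, 30 wide, 54 mm high) carry the tilting cradle between them. Origin under its centre, z up. Its front, where the screen is watched from, is its +x side, away from the robot; the cradle leans back to -x. The hinge runs along y, 44 mm above the table over the origin
- slot_floor (a point): middle of the floor of the cradle's slot, on the hinge line: it stays put as the cradle tilts. Axes tilt with the cradle: z up out of the slot, y along slot and hinge, x to the front. Slot 11.4 mm wide (x), 152 long (y), 25 deep, walls 4 thick, then lips flaring outward to 30 mm above the floor; closed at both ends
- cradle (a joint): tilt of the cradle, rad: 0 is upright, growing as it leans back (toward the stand's -x), up to 1.2; a stiff friction hinge that stays where it is left (about 0.25 N m to move)
- scraper: the dough scraper that shares the rack: steel blade 120 x 62 x 5 mm standing on its long edge, with a round wooden handle 20 mm thick and 124 mm long along its top, 76 mm high in all; no screen. Origin at the middle of its lower edge, z up, x across the blade. A bystander
- bowl: blue ceramic bowl, 120 mm wide, 45 mm high, origin under its centre; a bystander
- cutter: round steel cutter ring, 70 mm wide, 30 mm high, origin under its centre; a bystander
- brush: pastry brush, 200 mm long, lying along its x; a bystander
Mind the look-alikes: they are no part of the job. Leave any red look-alike of the phone alone.

How it is judged:
By the outcome, as a careful person would: the job done as asked, in the order asked, and still so for the second after the job is handed in, with the robot touching nothing.
It also fails if it takes over 53 s, if anything falls off the work surface, if the arm or the gripper's body presses on something with over 40 N, if the wrist force passes 120 N, or if a joint passes its speed limit or range.

ROBOT

A 6-joint arm with a two-finger parallel gripper is mounted at the origin on the work surface. World frame = base frame: x ahead of the robot, y to its left, z up, the work surface at z = 0. Lengths are in m, angles in degrees, forces in N, time in s.
With the tool pointing down it reaches from about 0.35 to 0.875 m from the base axis. Payload 4.2 kg.
Tool frame: the origin (TCP) lies midway between the tips of the shut fingers; the grasp point (between the pads) lies 19 mm behind it; z points along the fingers, y is the direction in which the jaws open and shut (so a half turn about z gives the same grasp; the last joint's range is limited). The gripper opens to 87 mm and grips with 3 to 60 N. Pads are 19 mm wide; open, the fingers measure 117 mm over their backs; the gripper's body (75 mm by 190 mm) begins 51 mm behind the grasp point.
Start: joints at [80.535, 22.042, 0.453, 0, -68.411, -14.817], TCP at [0.257, 0.57, 0.223] pointing down, gripper open.
Joint ranges: [-179.83, 179.83], [-69.29, 118.12], [-61.27, 80.66], [-181.25, 117.63], [-171.15, -9.14], [-177.46, 177.46]. Speed limits (degrees/s): [159.86, 159.86, 180, 180, 180, 180].

INTERFACE

Orientations are given as a 3x3 rotation matrix whose columns are the frame's x, y, z axes.
In Python, from station import r gives the robot as it stands.
- The arm moves only by the tool carry_out, never from a script. Its argument "steps" is a list of rows, each a list of 2 entries, a list of its own where there are three numbers: the shift along the tool's x, y, z in cm, then the turn about the tool's z in degrees. In form: [[[x, y, z], twist], ...]. A call has 1 to 20 rows; each row is the pose to reach, as a shift and turn from the pose measured when the call began, along the tool's axes at that moment; what a row does not reach only later rows make up. A row lasts 1/10 s, in which the tool goes at most 50 mm and 8.59 degrees, less where a joint would pass 70% of its speed; a pose out of reach is approached as far as the arm can. A call with a gripper value outside its range is refused whole. "gripper" is the gripper's target within -1 to 1 (fully open at 1, half-way at 0, shut at -1), set as the call begins (left out, the last holds). The fingers move at their own pace and stop on an object; the grip force is fixed at half the most. Time passes only in rows, so rows that repeat a pose let the fingers close. It gives the time, the measured TCP pose, the force and the opening at its end, in the units of the state.
- r.sense(): the state, without advancing time (a new reading comes with each control period).
- r.capture(name): name is "scene" or "top" or "wrist"; returns the picture (420x560x3 uint8, red, green, blue); there is no depth.
- r.calibration(name): a dict with "camera_matrix" (3x3 intrinsics, pixels), "world_from_camera" (4x4, takes a point from camera to world coordinates). Camera axes: x right, y up, looking along -z (the intrinsics and any distortion apply to the point x, -y, -z); pixel columns grow to the right and rows downward; lengths in m; the calibration is good to about 2 mm. A picture is of the moment at which its call begins: read the wrist's pose just before it. calibration takes no time and is no camera call; for the wrist camera it gives the pose at the moment of the call.
- r.finish_job(): hands the job in, once; it reports no verdict.
Trained networks look in the newest picture that a camera, given by its name, has taken for a name from the list of things; names that differ only in an ending like _2 or _b are one class to them, and where a whole thing is asked for, a point or a joint stands for the part that bears it (a point fixed in the world has none). Each returns a list of dicts, best first, with "confidence" (0 to 1); they miss things now and then, are a little off and sometimes report something else, mostly with a low value. They report only what shows in the picture. A call takes as long as a camera call. They do not tell look-alikes from the thing itself.
- r.cut_out(camera, target): "pixels" (420x560 bool, what is visible of it).
- r.place_of(camera, target): "centre" ([x, y, z] in m, in world coordinates, good to about 4 mm: a listed point, or the origin of a listed thing).
The state is a dict: "time_s": time; "joints": joint angles; "joint_velocities": joint speeds; "effort": joint torques, N m; "tcp_pos": TCP position; "ee_rot": TCP orientation; "wrist_force": force on the tool from outside, world axes, zero at the start; "moment": the same for the moment, N m; "gripper_width": opening from 0.0 (shut) to 1.0 (fully open).
Only numpy, scipy, OpenCV 4.12 (cv2) and the standard library are available. Lean on these libraries where they do the work, as an engineer would, in place of code of your own. Each camera call takes 0.05 s, during which the arm holds its last target. There are 200 camera calls.

## Working session

There is one attempt and no reset: what is moved stays moved. The work goes in short steps, Python scripts to look and compute and a tool call to move; the robot and the scene stay as the last step left them, time stands still between calls to the robot, and variables do not carry over. Pictures are saved under pics/ and viewed, about 8 in all and at most 12, crops included, and the job is handed in when it is done.

Besides the shell and the picture viewer there is one more tool, called after "Emit:" by a JSON object that holds its "name" and its "arguments", one argument or row to a line. carry_out: Moves the arm, as the interface text tells. Its arguments: {"type":"object","properties":{"steps":{"type":"array","items":{"type":"array"}},"gripper":{"type":"number"}},"required":["steps"]}

```bash
mkdir -p pics; ls; cat > h.py <<'E'
import numpy as np, cv2
from station import r
def save(cam,name):
    im=r.capture(cam); cv2.imwrite('pics/'+name,cv2.cvtColor(im,cv2.COLOR_RGB2BGR)); return im
def proj(cam,P,cal=None):
    c=cal or r.calibration(cam); K=np.array(c['camera_matrix']);T=np.linalg.inv(np.array(c['world_from_camera']))
    p=T[:3,:3]@np.array(P)+T[:3,3]; q=K@np.array([p[0],-p[1],-p[2]]); return q[:2]/q[2]
def ray(cam,uv,z,cal=None):
    c=cal or r.calibration(cam); K=np.array(c['camera_matrix']);T=np.array(c['world_from_camera'])
    d=np.linalg.inv(K)@np.array([uv[0],uv[1],1]); d=T[:3,:3]@np.array([d[0],-d[1],-d[2]]); o=T[:3,3]
    return o+d*(z-o[2])/d[2]
E
python3 - <<'E'
from h import *
np.set_printoptions(precision=4,suppress=True)
a=save('scene','s0.png');b=save('top','t0.png')
cv2.imwrite('pics/both.png',cv2.cvtColor(np.hstack([a,b]),cv2.COLOR_RGB2BGR)[:, :])
print(r.sense())
for t in ['phone','phone_lens','rack','stand','slot_floor','scraper']:
  for cam in ['top','scene']:
    for d in r.place_of(cam,t)[:3]:
        p=np.array(d['centre']); print(t,cam,p,round(d['confidence'],2),proj('top',p),proj('scene',p))
for cam in ['top','scene']: print(r.calibration(cam))
E
```

```text
pics
{'time_s': 0.1, 'joints': array([ 80.5354,  22.0847,   0.3875,  -0.0228, -68.411 , -14.8168]), 'joint_velocities': array([ 0.053 , -0.1095,  0.2554,  0.0149, -0.0145,  0.0011]), 'effort': array([ -0.0001, -39.1687,  18.7936,   4.2319,   0.0135,  -0.0001]), 'tcp_pos': array([0.2568, 0.5692, 0.2216]), 'ee_rot': array([[ 0.9115, -0.4114, -0.0007],
       [-0.4114, -0.9115, -0.0018],
       [ 0.0001,  0.0019, -1.    ]]), 'wrist_force': array([-0.2675, -0.7342,  0.7645]), 'moment': array([0.0093, 0.0231, 0.0315]), 'gripper_width': 1.00225986998349}
phone top [ 0.4978 -0.1689  0.0152] 0.89 [328.3071 190.084 ] [217.099  236.6722]
phone top [ 0.2079 -0.3754  0.0011] 0.63 [401.4905 295.9156] [179.2835 160.1846]
phone top [ 0.5711 -0.1634  0.0091] 0.19 [326.1929 165.327 ] [212.5649 259.4547]
phone scene [0.5203 0.4542 0.0004] 0.68 [108.9561 177.3981] [437.4553 278.283 ]
phone scene [ 0.4955 -0.119   0.0621] 0.66 [312.5035 187.1686] [232.9848 228.7489]
phone scene [ 0.4985 -0.1665  0.0062] 0.64 [327.0097 190.4155] [218.1681 238.7915]
phone_lens top [ 0.493  -0.114   0.0689] 0.69 [310.9214 
[... 929 characters left out ...]
 [209.6248 258.3242]
{'camera_matrix': array([[429.0374,   0.    , 275.603 ],
       [  0.    , 429.0374, 206.5162],
       [  0.    ,   0.    ,   1.    ]]), 'world_from_camera': array([[ 0.0227,  0.9882, -0.1512,  0.2649],
       [-0.9995,  0.0261,  0.0201,  0.0033],
       [ 0.0239,  0.1507,  0.9883,  1.204 ],
       [ 0.    ,  0.    ,  0.    ,  1.    ]])}
{'camera_matrix': array([[468.1631,   0.    , 281.9423],
       [  0.    , 468.1631, 205.6037],
       [  0.    ,   0.    ,   1.    ]]), 'world_from_camera': array([[-0.1674, -0.7646,  0.6224,  1.2348],
       [ 0.9859, -0.1326,  0.1022,  0.1401],
       [ 0.0044,  0.6307,  0.776 ,  1.115 ],
       [ 0.    ,  0.    ,  0.    ,  1.    ]])}
```

View pics/t0.png

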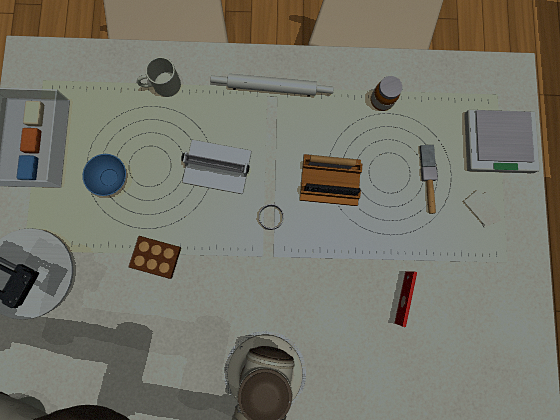

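View pics/s0.png

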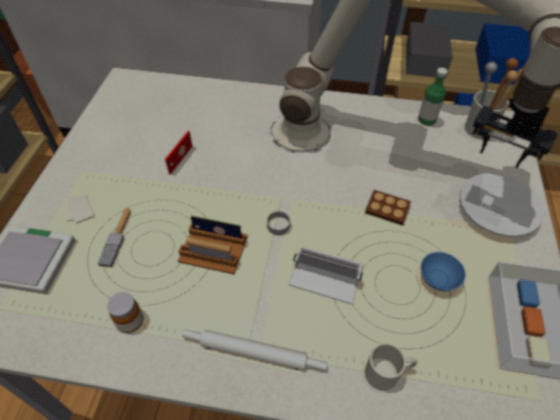

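The rack holds two candidates: dark phone in the near slot at top (330,190) / scene (217,228), and the wooden-handled scraper in the far slot at top (330,163). A red look-alike stands apart at top (405,298). The dark slab fits the description. Next I'll confirm it in a crop and measure yaws.

```bash
python3 - <<'E'
from h import *
np.set_printoptions(precision=4,suppress=True)
s=cv2.imread('pics/s0.png');t=cv2.imread('pics/t0.png')
f=lambda im,x,y,w,h:cv2.resize(im[y:y+h,x:x+w],(400,300),interpolation=cv2.INTER_CUBIC)
cv2.imwrite('pics/c1.png',np.vstack([np.hstack([f(s,165,195,100,75),f(s,275,235,100,75)]),np.hstack([f(t,280,140,100,75),f(t,170,125,100,75)])]))
for name,z in [('rack',.03),('stand',.005),('phone',.075),('scraper',.08)]:
  for d in r.cut_out('top',name)[:2]:
    m=d['pixels'].astype(np.uint8); ys,xs=np.nonzero(m)
    P=np.array([ray('top',(u,v),z)[:2] for u,v in zip(xs,ys)])*1000
    print(name,round(d['confidence'],2),len(P),cv2.minAreaRect(P.astype(np.float32)))
E
```

```text
stand 0.88 2779 ((561.4531860351562, 157.73416137695312), (196.63621520996094, 130.20115661621094), 81.08348083496094)
phone 0.73 324 ((488.3377685546875, -168.80015563964844), (142.97848510742188, 18.584535598754883), 84.74683380126953)
phone 0.7 642 ((208.49700927734375, -361.9990234375), (31.19978904724121, 143.13436889648438), 76.73477172851562)
scraper 0.57 476 ((563.4036865234375, -169.02157592773438), (125.45679473876953, 31.082094192504883), 84.77227020263672)
```

View pics/c1.png

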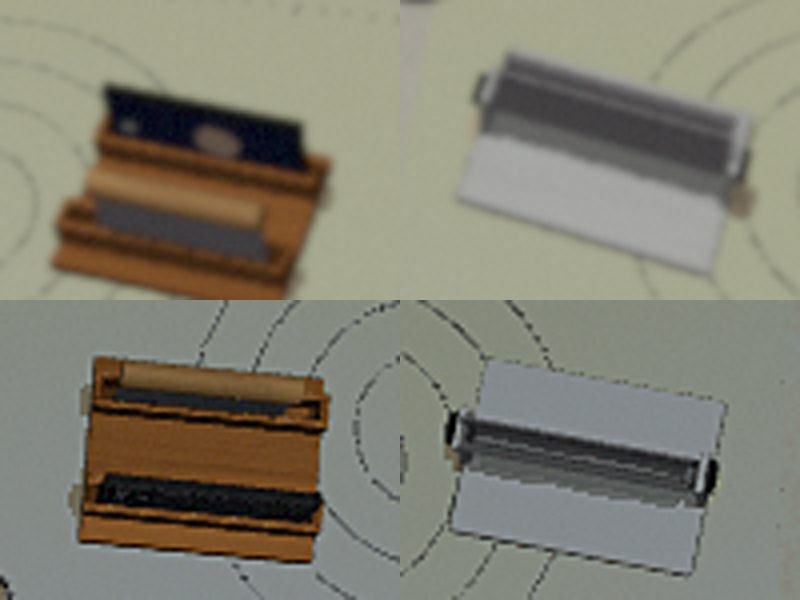

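The crop confirms it: the slab in the near slot shows its blue screen glyph toward +x (crop ~(215,140)), and the scraper is at crop (180,200). The stand's cradle looks upright or slightly tilted. Going above the phone.

Emit:
{"name": "carry_out", "arguments": {
  "steps": [
    [[3.5,3.8,0],5],
    [[7,7.7,0],10],
    [[10.5,11.5,0],15],
    [[14,15.3,0],20],
    [[17.4,19.1,0],25],
    [[20.9,23,0],30],
    [[24.4,26.8,0],35],
    [[27.9,30.6,0],40],
    [[31.4,34.5,0],45],
    [[34.8,38.3,0],50],
    [[38.3,42.1,0],55],
    [[41.8,46,0],60],
    [[45.3,49.8,0],64],
    [[48.8,53.6,0],68],
    [[52.2,57.4,0],71],
    [[52.2,57.4,0],71],
    [[52.2,57.4,0],71],
    [[52.2,57.4,0],71]
  ],
  "gripper": 0.3
}}

```text
time_s: 2.7
tcp_pos: [0.4965, -0.1686, 0.2222]
ee_rot: [[-0.094, -0.996, -0.001], [-0.996, 0.094, 0.0], [-0.0, 0.001, -1.0]]
wrist_force: [-0.3, -0.3, 0.2]
gripper_width: 0.655
```

```bash
python3 - <<'E'
from h import *
np.set_printoptions(precision=4,suppress=True)
s=r.sense();print(s['time_s'],s['tcp_pos'],s['ee_rot'],s['joints'],s['gripper_width'])
c=r.calibration('wrist');save('wrist','w1.png');print(c)
for t in ['phone','phone_lens','rack','scraper']:
  for d in r.place_of('wrist',t)[:2]: print(t,d['confidence'],np.array(d['centre']),proj('wrist',d['centre'],c))
for d in r.cut_out('wrist','phone')[:1]:
    ys,xs=np.nonzero(d['pixels']);print(cv2.minAreaRect(np.array([ray('wrist',q,.084,c)[:2]*1000 for q in zip(xs,ys)]).astype(np.float32)))
E
```

```text
2.7 [ 0.4965 -0.1686  0.2222] [[-0.0936 -0.9956 -0.0007]
 [-0.9956  0.0936  0.0003]
 [-0.0002  0.0007 -1.    ]] [ -1.0193  12.265  -13.5778  -0.0183 -64.1969  -4.3435] 0.6549590464172464
{'camera_matrix': array([[356.0727,   0.    , 280.0208],
       [  0.    , 356.0727, 214.5185],
       [  0.    ,   0.    ,   1.    ]]), 'world_from_camera': array([[-0.9956, -0.0899, -0.0275,  0.4887],
       [ 0.094 , -0.9519, -0.2915, -0.2498],
       [ 0.    , -0.2928,  0.9562,  0.385 ],
       [ 0.    ,  0.    ,  0.    ,  1.    ]])}
phone 0.6 [ 0.4928 -0.1694  0.0135] [283.2442 184.5953]
phone_lens 0.57 [ 0.4931 -0.112   0.0619] [288.7154 252.2503]
rack 0.85 [ 0.5283 -0.1765  0.0061] [249.8687 179.7539]
scraper 0.7 [ 0.5674 -0.168   0.0156] [213.6297 192.7561]
((495.11920166015625, -171.04217529296875), (146.5586700439453, 10.91592025756836), 86.45118713378906)
```

View pics/w1.png

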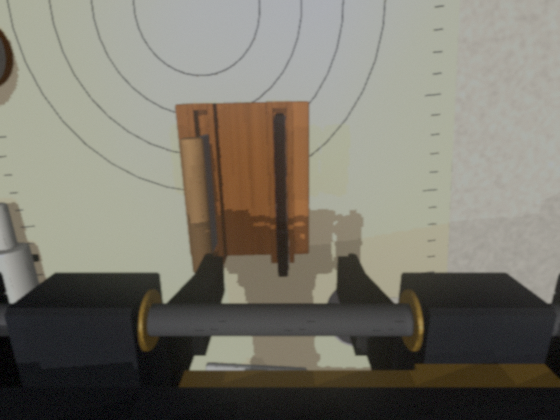

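The wrist view shows the phone's top edge from (279,115) to (283,275), with the scraper at (195,180). Descending and gripping.

Emit:
{"name": "carry_out", "arguments": {
  "steps": [
    [[0.2,0.1,3],-1],
    [[0.2,0.1,6],-1],
    [[0.2,0.1,9],-1],
    [[0.2,0.1,12],-1],
    [[0.2,0.1,14],-1],
    [[0.2,0.1,15.5],-1],
    [[0.2,0.1,16.5],-1],
    [[0.2,0.1,16.9],-1],
    [[0.2,0.1,16.9],-1],
    [[0.2,0.1,16.9],-1]
  ]
}}

```text
time_s: 4.0
tcp_pos: [0.4963, -0.1691, 0.0547]
ee_rot: [[-0.073, -0.997, 0.002], [-0.997, 0.073, -0.0], [0.0, -0.002, -1.0]]
wrist_force: [0.5, 0.3, -0.3]
gripper_width: 0.648
```

Emit:
{"name": "carry_out", "arguments": {
  "steps": [
    [[0,0,0],0],
    [[0,0,0],0],
    [[0,0,0],0],
    [[0,0,0],0],
    [[0,0,0],0],
    [[0,0,0],0],
    [[0,0,0],0],
    [[0,0,0],0],
    [[0,0,0],0],
    [[0,0,0],0]
  ],
  "gripper": -1
}}

```text
time_s: 5.0
tcp_pos: [0.4962, -0.1691, 0.0546]
ee_rot: [[-0.073, -0.997, 0.002], [-0.997, 0.073, -0.0], [-0.0, -0.002, -1.0]]
wrist_force: [-0.8, -0.3, -1.3]
gripper_width: 0.102
```

Emit:
{"name": "carry_out", "arguments": {
  "steps": [
    [[0,0,-0.5],0],
    [[0,0,-1.5],0],
    [[0,0,-3],0],
    [[0,0,-5.5],0],
    [[0,0,-8.5],0],
    [[0,0,-12],0],
    [[-2,0.4,-15],0],
    [[-5,1,-17],0.5],
    [[-8.5,2,-18.5],1.5],
    [[-12,3,-19.5],2.5],
    [[-15.5,4,-19.5],3.5],
    [[-19,5,-19.5],4],
    [[-22.5,5.8,-19.5],4.5],
    [[-26,6.4,-19.5],4.5],
    [[-29,6.8,-19.5],4.5],
    [[-31,6.9,-19.5],4.5],
    [[-31.5,6.9,-19.5],4.5],
    [[-31.5,6.9,-19.5],4.5],
    [[-31.5,6.9,-19.5],4.5]
  ]
}}

```text
time_s: 6.9
tcp_pos: [0.4496, 0.1494, 0.2496]
ee_rot: [[-0.151, -0.989, 0.002], [-0.989, 0.151, -0.0], [0.0, -0.002, -1.0]]
wrist_force: [-0.4, 0.4, -1.5]
gripper_width: 0.104
```

```bash
python3 - <<'E'
from h import *
np.set_printoptions(precision=4,suppress=True)
s=r.sense();print(s['time_s'],s['tcp_pos'],s['ee_rot'],s['gripper_width'],s['wrist_force'])
c=r.calibration('wrist');im=save('wrist','w2.png');np.save('c2.npy',c,allow_pickle=True);print(c['world_from_camera'])
for t in ['stand','slot_floor','phone','phone_lens']:
  for d in r.place_of('wrist',t)[:2]: print(t,d['confidence'],np.array(d['centre']),proj('wrist',d['centre'],c))
for d in r.cut_out('wrist','stand')[:1]:
    ys,xs=np.nonzero(d['pixels']);print(xs.min(),xs.max(),ys.min(),ys.max())
    x0,x1,y0,y1=max(xs.min()-20,0),xs.max()+60,max(ys.min()-20,0),ys.max()+20
    cr=im[y0:y1,x0:x1];k=min(800/cr.shape[1],600/cr.shape[0]);print(x0,y0,k)
    cv2.imwrite('pics/w2c.png',cv2.cvtColor(cv2.resize(cr,None,fx=k,fy=k,interpolation=cv2.INTER_CUBIC),cv2.COLOR_RGB2BGR))
E
```

```text
6.9 [0.4496 0.1494 0.2496] [[-0.1511 -0.9885  0.0017]
 [-0.9885  0.1511 -0.0004]
 [ 0.0002 -0.0018 -1.    ]] 0.10448220338198522 [-0.4053  0.3966 -1.4522]
[[-0.9884 -0.1442 -0.0466  0.4367]
 [ 0.1515 -0.9453 -0.2887  0.0688]
 [-0.0024 -0.2924  0.9563  0.4124]
 [ 0.      0.      0.      1.    ]]
stand 0.89 [ 0.5665  0.152  -0.0038] [184.6624 194.278 ]
slot_floor 0.94 [0.563  0.1552 0.0411] [177.7788 206.5074]
phone 0.81 [0.448 0.153 0.211] [283.4888 251.1053]
phone_lens 0.56 [0.4544 0.2038 0.2613] [286.5254 380.6749]
122 242 112 273
102 92 2.985074626865672
```

View pics/w2c.png

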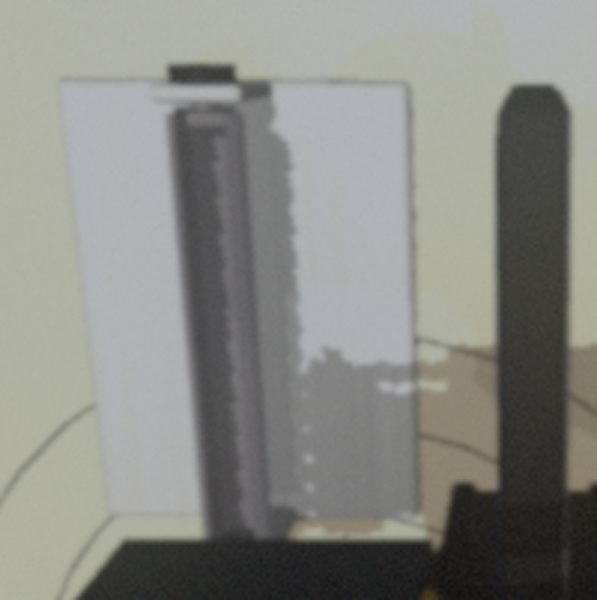

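```bash
python3 - <<'E'
from h import *
np.set_printoptions(precision=4,suppress=True)
c=np.load('c2.npy',allow_pickle=True).item()
W=lambda u,v,z: ray('wrist',(102+(u+.5)/2.985-.5,92+(v+.5)/2.985-.5),z,c)
C=np.array([W(*q,.01) for q in [(60,80),(407,82),(418,513),(110,515)]]);print(C)
ctr=C.mean(0);e=((C[3]+C[2])-(C[0]+C[1]))/2;print(ctr,np.linalg.norm(e),np.linalg.norm(C[0]-C[1]));e/=np.linalg.norm(e)
ex=np.array([e[1],-e[0],0]);print('yaw',np.degrees(np.arctan2(-e[0],e[1])))
f=lambda P:np.array([(P-ctr)@ex,(P-ctr)@e])*1000
for q in [(168,115),(185,310),(205,535),(190,115),(243,110),(253,310),(270,535),(232,310),(220,150),(275,85),(300,310)]: print(q,'z74',f(W(*q,.074)),'z54',f(W(*q,.054)),'z44',f(W(*q,.044)))
im=cv2.imread('pics/w2.png');y0,x0=100,148
a=cv2.resize(im[y0:y0+175,x0-10:x0+70],None,fx=3.4,fy=3.4,interpolation=cv2.INTER_CUBIC)
a=cv2.convertScaleAbs(a,alpha=1.6,beta=-40)
t=cv2.imread('pics/s0.png')[240:310,280:375];t=cv2.resize(t,None,fx=5,fy=5,interpolation=cv2.INTER_CUBIC);t=cv2.convertScaleAbs(t,alpha=1.3,beta=-20)
H=max(a.shape[0],t.shape[0]);p=lambda i:np.pad(i,((0,H-i.shape[0]),(0,0),(0,0)))
o=np.hstack([p(a),p(t)]);print(o.shape,a.shape);cv2.imwrite('pics/c3.png',o)
c2=r.calibration('scene')
Sw=lambda x,y,z: ctr*[1,1,0]+ex*x+e*y+[0,0,z]
for deg in (0,15,30):
  th=np.radians(deg)
  print(deg,[((proj('scene',Sw(-l*np.sin(th)+w*np.cos(th),y,.044+l*np.cos(th)+w*np.sin(th)),c2)-[280,240])*5).round() +[a.shape[1],0] for l,w,y in [(.03,.012,.076),(.03,.012,-.076),(.03,-.012,.076),(.03,-.012,-.076)]])
E
```

```text
[[0.6107 0.0557 0.01  ]
 [0.4852 0.0756 0.01  ]
 [0.5127 0.2457 0.01  ]
 [0.6389 0.2274 0.01  ]]
[0.5619 0.1511 0.01  ] 0.17309919396963544 0.12705408717472794
yaw -9.263169149414194
(168, 115) z74 [  3.562  -78.4956] z54 [ 10.2895 -77.1435] z44 [ 13.6533 -76.4675]
(185, 310) z74 [  3.6434 -16.1522] z54 [ 10.3757 -11.1154] z44 [13.7419 -8.5971]
(205, 535) z74 [ 3.6144 64.9171] z54 [10.3451 74.7453] z44 [13.7104 79.6593]
(190, 115) z74 [ -3.2784 -78.562 ] z54 [  3.0449 -77.2139] z44 [  6.2065 -76.5398]
(243, 110) z74 [-19.8608 -80.2357] z54 [-14.5176 -78.9864] z44 [-11.846  -78.3618]
(253, 310) z74 [-18.6644 -16.3789] z54 [-13.2505 -11.3555] z44 [-10.5436  -8.8439]
(270, 535) z74 [-19.1599  64.6724] z54 [-13.7753  74.486 ] z44 [-11.083   79.3929]
(232, 310) z74 [-11.776  -16.3089] z54 [ -5.955  -11.2814] z44 [-3.0445 -8.7677]
(220, 150) z74 [-11.7868 -67.9411] z54 [ -5.9664 -65.9652] z44 [ -3.0562 -64.9773]
(275, 85) z74 [-30.2534 -87.8386] z54 [-25.5244 -87.0387] z44 [-23.1599 -86.6387]
(300, 310) z74 [-34.0789 -16.5355] z54 [-29.576  -11.5214] z44 [-27.3246  -9.0144]
(595, 747, 3) (595, 272, 3)
0 [array([645., 162.]), array([363.,  80.]), array([656., 124.]), array([377.,  44.])]
15 [array([650., 147.]), array([368.,  66.]), array([658., 117.]), array([381.,  38.])]
30 [array([653., 134.]), array([373.,  53.]), array([659., 114.]), array([384.,  35.])]
```

View pics/c3.png

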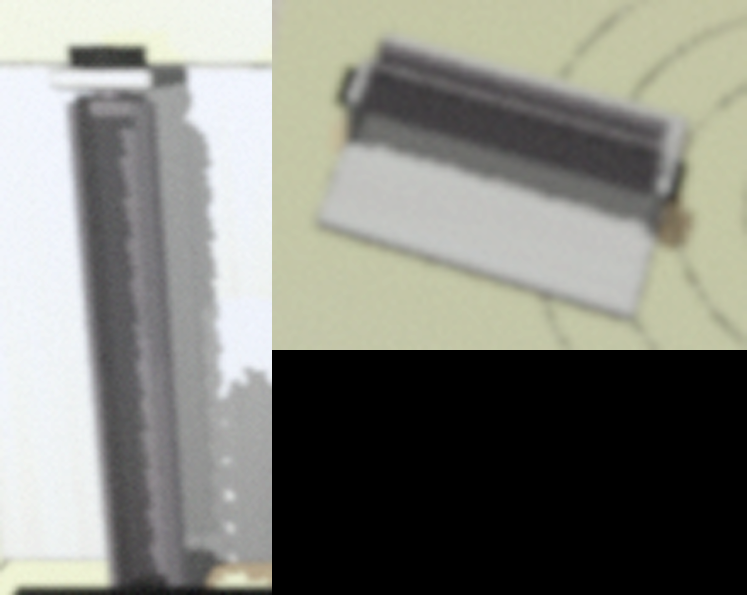

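The lip edges at crop (168..243) put the cradle at about 15° back, too much for a vertical insertion. The stand is at (0.562, 0.151) with yaw −9.3°. I can't push the cradle with the phone in hand, so I'll put the phone back in its rack slot, set the cradle upright with the fingers, then pick the phone up again.

Emit:
{"name": "carry_out", "arguments": {
  "steps": [
    [[3.5,-1.1,0],0],
    [[7,-2.1,0],-1],
    [[10.5,-3.2,0],-2],
    [[14,-4.3,0],-3],
    [[17.5,-5.4,0],-4],
    [[21,-6.4,1],-4.5],
    [[24.5,-7.5,4],-4.5],
    [[28,-8.6,7],-4.5],
    [[30,-9.2,9],-4.5],
    [[30.8,-9.4,9.5],-4.5],
    [[30.8,-9.4,9.5],-4.5],
    [[30.8,-9.4,9.5],-4.5],
    [[30.8,-9.4,9.5],-4.5]
  ]
}}

```text
time_s: 8.5
tcp_pos: [0.4972, -0.1684, 0.1562]
ee_rot: [[-0.072, -0.997, 0.005], [-0.997, 0.072, -0.0], [-0.0, -0.005, -1.0]]
wrist_force: [-0.2, -0.7, -1.9]
gripper_width: 0.101
```

Emit:
{"name": "carry_out", "arguments": {
  "steps": [
    [[0.1,0.15,2.5],0],
    [[0.1,0.15,5],0],
    [[0.1,0.15,6.5],0],
    [[0.1,0.15,7.5],0],
    [[0.1,0.15,8.5],0],
    [[0.1,0.15,9.3],0],
    [[0.1,0.15,9.9],0],
    [[0.1,0.15,10.1],0],
    [[0.1,0.15,10.1],0],
    [[0.1,0.15,10.1],0]
  ]
}}

```text
time_s: 9.5
tcp_pos: [0.4965, -0.1694, 0.0555]
ee_rot: [[-0.072, -0.997, 0.006], [-0.997, 0.072, -0.0], [0.0, -0.006, -1.0]]
wrist_force: [0.1, -0.3, -2.5]
gripper_width: 0.101
```

Emit:
{"name": "carry_out", "arguments": {
  "steps": [
    [[0,0,0.1],0],
    [[0,0,0.1],0]
  ]
}}

```text
time_s: 9.7
tcp_pos: [0.4967, -0.1695, 0.0547]
ee_rot: [[-0.072, -0.997, 0.006], [-0.997, 0.072, -0.0], [0.0, -0.006, -1.0]]
wrist_force: [0.1, 0.5, -3.3]
gripper_width: 0.096
```

Emit:
{"name": "carry_out", "arguments": {
  "steps": [
    [[0,0,0],0],
    [[0,0,0],0],
    [[0,0,0],0],
    [[0,0,0],0],
    [[0,0,0],0],
    [[0,0,-0.5],0],
    [[0,0,-2],0],
    [[0,0,-5],0],
    [[0,0,-8],0],
    [[0,0,-11],0],
    [[0,0,-14],0]
  ],
  "gripper": 0.3
}}

```text
time_s: 10.8
tcp_pos: [0.4956, -0.1694, 0.1964]
ee_rot: [[-0.072, -0.997, 0.007], [-0.997, 0.072, -0.001], [0.0, -0.007, -1.0]]
wrist_force: [1.2, 0.0, 0.0]
gripper_width: 0.648
```

Emit:
{"name": "carry_out", "arguments": {
  "steps": [
    [[-3.5,-0.5,0],0],
    [[-7.5,-1,0],1],
    [[-12,-1.6,0],2],
    [[-16.5,-2.2,0],3],
    [[-21,-2.8,0],4],
    [[-25.5,-3.4,0],5.2],
    [[-29.5,-4,1.5],5.2],
    [[-32,-4.3,3],5.2],
    [[-32.5,-4.4,4.5],5.2],
    [[-32.5,-4.4,4.5],5.2],
    [[-32.5,-4.4,4.5],5.2],
    [[-32.5,-4.4,4.5],5.2]
  ]
}}

```text
time_s: 12.0
tcp_pos: [0.5636, 0.1511, 0.153]
ee_rot: [[-0.163, -0.987, 0.009], [-0.987, 0.163, 0.0], [-0.001, -0.008, -1.0]]
wrist_force: [-0.7, -0.4, -0.0]
gripper_width: 0.647
```

```bash
python3 - <<'E'
from h import *
np.set_printoptions(precision=4,suppress=True)
s=r.sense();print(s['time_s'],s['tcp_pos'],s['ee_rot'],s['gripper_width'])
c=r.calibration('wrist');im=save('wrist','w3.png');np.save('c3.npy',c,allow_pickle=True)
for t in ['stand','slot_floor']:
  for d in r.place_of('wrist',t)[:2]: print(t,d['confidence'],np.array(d['centre']),proj('wrist',d['centre'],c))
print(proj('wrist',[.562,.152,.044],c))
E
```

```text
12.0 [0.5636 0.1511 0.153 ] [[-0.1628 -0.9866  0.0086]
 [-0.9867  0.1628  0.    ]
 [-0.0014 -0.0084 -1.    ]] 0.6466680895517399
stand 0.93 [ 0.5642  0.1508 -0.0029] [280.8334 197.6332]
slot_floor 0.75 [0.5625 0.1551 0.0429] [283.3949 216.6138]
[283.3899 213.2691]
```

View pics/w3.png

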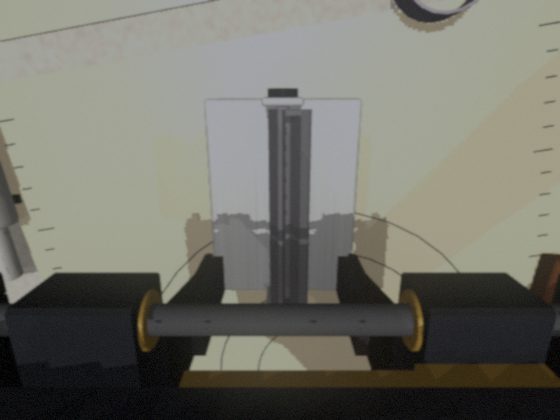

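```bash
python3 - <<'E'
from h import *
np.set_printoptions(precision=4,suppress=True)
c=np.load('c3.npy',allow_pickle=True).item()
C=np.array([ray('wrist',q,.01,c) for q in [(206,99),(361,99),(337.5,291),(222.5,291)]])
e=((C[3]+C[2])-(C[0]+C[1]))/2;print(C,np.linalg.norm(e),C.mean(0));e/=np.linalg.norm(e);print(np.degrees(np.arctan2(-e[0],e[1])))
# fit: near edge midpoint + 88mm
m=(C[0]+C[1])/2;print('ctr from near edge',m+e*.088)
ch=ray('wrist',(283,101),.054,c);ex=np.array([e[1],-e[0],0]);print('cheek',ch,(ch-C.mean(0))@ex)
for q in [(268,110),(311,110),(268,290),(309,290)]:
  P=ray('wrist',q,.074,c);print(((P-C.mean(0))@ex)*1000,((P-C.mean(0))@e)*1000)
E
```

```text
[[0.6105 0.0556 0.01  ]
 [0.4856 0.0763 0.01  ]
 [0.5249 0.2475 0.01  ]
 [0.6341 0.23   0.01  ]] 0.17565532118541446 [0.5638 0.1523 0.01  ]
-10.316484944125719
ctr from near edge [0.5638 0.1525 0.01  ]
cheek [0.5486 0.0679 0.054 ] 0.00019930043294400475
9.8378367016344 -79.87005753517741
-18.148793048639252 -80.32471003991388
9.024195389147232 51.36873330393335
-22.095462923366767 50.708246439598526
```

Emit:
{"name": "carry_out", "arguments": {
  "steps": [
    [[-0.1,0.2,3],0],
    [[-0.1,0.2,6],0],
    [[-0.1,0.2,8],0],
    [[-0.1,0.2,9],0],
    [[-0.1,0.2,9.1],0],
    [[-0.1,0.2,9.1],0],
    [[-0.1,0.2,9.1],0]
  ]
}}

```text
time_s: 12.85
tcp_pos: [0.5635, 0.1528, 0.0632]
ee_rot: [[-0.163, -0.987, 0.011], [-0.987, 0.163, 0.001], [-0.003, -0.011, -1.0]]
wrist_force: [0.0, 0.5, -0.2]
gripper_width: 0.65
```

Emit:
{"name": "carry_out", "arguments": {
  "steps": [
    [[0,0,0],0],
    [[0,0,0],0],
    [[0,0,0],0],
    [[0,0,0],0],
    [[0,0,0],0],
    [[0,0,0],0],
    [[0,0,0],0],
    [[0,0,0],0]
  ],
  "gripper": -1
}}

```text
time_s: 13.65
tcp_pos: [0.5566, 0.1536, 0.0634]
ee_rot: [[-0.164, -0.986, -0.002], [-0.986, 0.164, 0.0], [-0.0, 0.002, -1.0]]
wrist_force: [-19.6, 9.8, 16.0]
gripper_width: 0.248
```

Emit:
{"name": "carry_out", "arguments": {
  "steps": [
    [[0,0,0],0],
    [[0,0,0],0],
    [[0,0,0],0],
    [[0,0,0],0],
    [[0,-0.4,0],0],
    [[0,-0.8,0],0],
    [[0,-1.0,0],0],
    [[0,-1.2,0],0],
    [[0,-1.2,0],0],
    [[0,-1.2,0],0]
  ],
  "gripper": -0.2
}}

```text
time_s: 14.65
tcp_pos: [0.5628, 0.1519, 0.0627]
ee_rot: [[-0.166, -0.986, -0.014], [-0.986, 0.166, -0.001], [0.003, 0.013, -1.0]]
wrist_force: [-16.1, 9.0, 10.7]
gripper_width: 0.403
```

Emit:
{"name": "carry_out", "arguments": {
  "steps": [
    [[0,-0.5,0],0],
    [[0,-0.7,-0.1],0],
    [[0,-0.9,-0.2],0],
    [[0,-1.0,-0.3],0],
    [[0,-1.1,-0.4],0],
    [[0,-1.1,-0.5],0],
    [[0,-1.1,-0.5],0]
  ]
}}

```text
time_s: 15.35
tcp_pos: [0.5693, 0.1508, 0.0666]
ee_rot: [[-0.168, -0.985, -0.023], [-0.986, 0.168, -0.001], [0.005, 0.023, -1.0]]
wrist_force: [-11.7, 7.5, 5.7]
gripper_width: 0.397
```

Emit:
{"name": "carry_out", "arguments": {
  "steps": [
    [[0,0.4,0],0],
    [[0,0.8,0],0],
    [[0,0.8,-1],0],
    [[0,0.8,-4],0],
    [[0,0.7,-7],0],
    [[0,0.6,-9],0],
    [[0,0.6,-10],0],
    [[0,0.6,-10],0],
    [[0,0.6,-10],0]
  ],
  "gripper": 0.3
}}

```text
time_s: 16.25
tcp_pos: [0.5652, 0.1515, 0.1659]
ee_rot: [[-0.169, -0.985, -0.024], [-0.986, 0.169, -0.001], [0.005, 0.024, -1.0]]
wrist_force: [-1.1, -0.4, -0.8]
gripper_width: 0.647
```

```bash
python3 - <<'E'
from h import *
np.set_printoptions(precision=4,suppress=True)
s=r.sense();print(s['time_s'],s['tcp_pos'],s['ee_rot'],s['gripper_width'],s['wrist_force'])
c=r.calibration('wrist');im=save('wrist','w4.png');np.save('c4.npy',c,allow_pickle=True)
cr=im[80:280,180:380];cv2.imwrite('pics/w4c.png',cv2.cvtColor(cv2.resize(cr,None,fx=3,fy=3,interpolation=cv2.INTER_CUBIC),cv2.COLOR_RGB2BGR))
e=np.array([.1633,.9866,0]);ex=np.array([.9866,-.1633,0]);O=np.array([.5624,.1525,0])
for x,y,z in [(11,-76,74),(-11,-76,74),(11,0,74),(-11,0,74),(11,60,74),(-11,60,74),(65,-88,10),(-65,-88,10),(15,-85,54),(-15,-85,54)]:
  print((x,y,z),(proj('wrist',O+ex*x/1e3+e*y/1e3+[0,0,z/1e3],c)-[180,80])*3)
E
```

```text
16.25 [0.5652 0.1515 0.1659] [[-0.1688 -0.9853 -0.0244]
 [-0.9856  0.1689 -0.0011]
 [ 0.0052  0.0238 -0.9997]] 0.6465768322456656 [-1.0736 -0.3812 -0.8417]
(11, -76, 74) [253.3814 106.8691]
(-11, -76, 74) [348.9232 106.2152]
(11, 0, 74) [259.0534 421.7255]
(-11, 0, 74) [346.7895 420.5989]
(11, 60, 74) [262.9161 636.1432]
(-11, 60, 74) [345.3362 634.7483]
(65, -88, 10) [65.962  59.3102]
(-65, -88, 10) [523.0983  56.6049]
(15, -85, 54) [237.9156  67.1688]
(-15, -85, 54) [359.9846  66.4258]
```

View pics/w4c.png

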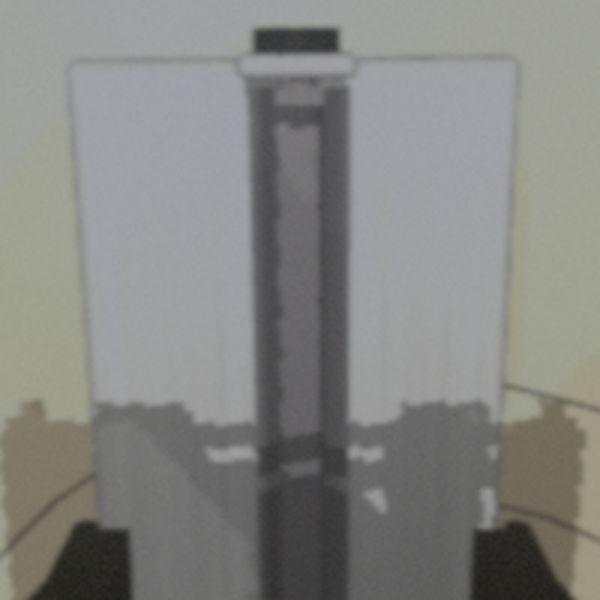

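The crop shows the cradle edges at (250–348), on the prediction for upright, and the stand's pose is confirmed. Back to the phone.

Emit:
{"name": "carry_out", "arguments": {
  "steps": [
    [[3.5,0.1,-1],0],
    [[7.5,0.3,-1.5],-1],
    [[12,0.5,-1.5],-2],
    [[16.5,0.7,-1.5],-3],
    [[21,0.9,-1.5],-4],
    [[25.5,1.1,-1],-5.5],
    [[29.5,1.2,0],-5.5],
    [[32,1.3,0.8],-5.5],
    [[32.8,1.4,0.8],-5.5],
    [[32.8,1.4,0.8],-5.5],
    [[32.8,1.4,0.8],-5.5],
    [[32.8,1.4,0.8],-5.5]
  ]
}}

```text
time_s: 17.5
tcp_pos: [0.4962, -0.1685, 0.1599]
ee_rot: [[-0.072, -0.997, -0.025], [-0.997, 0.072, -0.002], [0.004, 0.025, -1.0]]
wrist_force: [-0.1, 0.7, 0.1]
gripper_width: 0.645
```

```bash
python3 - <<'E'
from h import *
np.set_printoptions(precision=4,suppress=True)
s=r.sense();print(s['time_s'],s['tcp_pos'],s['ee_rot'],s['gripper_width'])
c=r.calibration('wrist');save('wrist','w5.png')
for t in ['phone','phone_lens']:
  for d in r.place_of('wrist',t)[:2]: print(t,d['confidence'],np.array(d['centre']),proj('wrist',d['centre'],c))
for d in r.cut_out('wrist','phone')[:1]:
    ys,xs=np.nonzero(d['pixels']);print(cv2.minAreaRect(np.array([ray('wrist',q,.084,c)[:2]*1000 for q in zip(xs,ys)]).astype(np.float32)))
R=s['ee_rot'];d=np.array([.4962,-.1693,.0545])-s['tcp_pos'];print('move cm',R.T@d*100,'yaw',np.degrees(np.arctan2(R[0,0],-R[1,0])))
E
```

```text
17.5 [ 0.4962 -0.1685  0.1599] [[-0.0718 -0.9971 -0.0248]
 [-0.9974  0.0719 -0.0017]
 [ 0.0035  0.0246 -0.9997]] 0.6454055621692426
phone 0.9 [ 0.4966 -0.1672  0.0164] [275.6575 203.476 ]
((495.840087890625, -176.32484436035156), (136.39588928222656, 9.9378023147583), 86.03821563720703)
move cm [ 0.0469 -0.2629 10.5391] yaw -4.118595720437604
```

Emit:
{"name": "carry_out", "arguments": {
  "steps": [
    [[0,-0.25,3],0],
    [[0,-0.25,6],0],
    [[0,-0.25,8.5],0],
    [[0,-0.25,10],0],
    [[0,-0.25,10.4],0],
    [[0,-0.25,10.5],0],
    [[0,-0.25,10.5],0]
  ]
}}

```text
time_s: 18.4
tcp_pos: [0.4967, -0.169, 0.0557]
ee_rot: [[-0.072, -0.997, -0.023], [-0.997, 0.072, -0.002], [0.004, 0.023, -1.0]]
wrist_force: [-0.3, 0.3, -0.2]
gripper_width: 0.652
```

Emit:
{"name": "carry_out", "arguments": {
  "steps": [
    [[0,0,0],0],
    [[0,0,0],0],
    [[0,0,0],0],
    [[0,0,0],0],
    [[0,0,0],0],
    [[0,0,0],0],
    [[0,0,0],0],
    [[0,0,0],0],
    [[0,0,-1],0],
    [[0,0,-3],0],
    [[0,0,-6],0],
    [[0,0,-10],0],
    [[0,0,-14],0],
    [[0,0,-17],0],
    [[0,0,-17],0],
    [[0,0,-17],0]
  ],
  "gripper": -1
}}

```text
time_s: 20.0
tcp_pos: [0.5, -0.1683, 0.2257]
ee_rot: [[-0.072, -0.997, -0.023], [-0.997, 0.072, -0.001], [0.003, 0.023, -1.0]]
wrist_force: [-0.3, 0.1, -2.8]
gripper_width: 0.098
```

```bash
cat > mv.py <<'E'
from h import *
np.set_printoptions(precision=4,suppress=True)
def to(P):
    s=r.sense();R=s['ee_rot'];y=np.degrees(np.arctan2(R[0,0],-R[1,0]))
    print(s['time_s'],s['tcp_pos'],'z',R[:,2],s['gripper_width'],s['wrist_force'],'move',R.T@(np.array(P)-s['tcp_pos'])*100,'yaw',y,'twist',y+9.4)
E
python3 -c "
from mv import *
to([.5624,.1525,.20])"
```

```text
20.0 [ 0.5    -0.1683  0.2257] z [-0.0232 -0.0009 -0.9997] 0.09808527170113861 [-0.2931  0.0868 -2.8212] move [-32.4564  -3.971    2.3971] yaw -4.133707782201728 twist 5.266292217798273
```

Emit:
{"name": "carry_out", "arguments": {
  "steps": [
    [[-3,-0.4,0],0],
    [[-7,-0.9,0],1],
    [[-11,-1.4,0],2],
    [[-15.5,-2,0],3],
    [[-20,-2.6,0],4],
    [[-24.5,-3.2,0.5],5.3],
    [[-28.5,-3.7,2],5.3],
    [[-31.5,-4,4],5.3],
    [[-32.5,-4.15,5.5],5.3],
    [[-32.5,-4.15,6.4],5.3],
    [[-32.5,-4.15,6.4],5.3],
    [[-32.5,-4.15,6.4],5.3],
    [[-32.5,-4.15,6.4],5.3]
  ]
}}

```text
time_s: 21.3
tcp_pos: [0.5638, 0.1517, 0.1611]
ee_rot: [[-0.165, -0.986, -0.022], [-0.986, 0.165, -0.0], [0.004, 0.021, -1.0]]
wrist_force: [0.8, 0.1, -3.1]
gripper_width: 0.098
```

```bash
python3 - <<'E'
from mv import *
to([.5634,.1525,.0877])
c=r.calibration('wrist');im=save('wrist','w6.png')
cr=im[60:300,180:380];cv2.imwrite('pics/w6c.png',cv2.cvtColor(cv2.resize(cr,None,fx=2.5,fy=2.5,interpolation=cv2.INTER_CUBIC),cv2.COLOR_RGB2BGR))
s=r.sense();T=s['tcp_pos'];R=s['ee_rot']
for x in (4.5,-4.5):
  for y in(-73,):
    for z in (0,72):
      P=T+R@np.array([-y,-x,43.7-z])/1e3;print('phone',x,y,z,P,(proj('wrist',P,c)-[180,60])*2.5)
e=np.array([.1633,.9866,0]);ex=np.array([.9866,-.1633,0]);O=np.array([.5624,.1525,0])
for x,y,z in [(11,-76,74),(-11,-76,74),(5.7,-76,69),(-5.7,-76,69),(15,-85,54)]:
  print((x,y,z),(proj('wrist',O+ex*x/1e3+e*y/1e3+[0,0,z/1e3],c)-[180,60])*2.5)
for d in r.place_of('wrist','phone')[:1]: print(d)
E
```

```text
21.3 [0.5638 0.1517 0.1611] z [-0.0216 -0.0003 -0.9998] 0.09819873311853498 [ 0.7759  0.0928 -3.0637] move [-0.099  -0.1084  7.3351] yaw -9.51373438338292 twist -0.11373438338291919
phone 4.5 -73 0 [0.5552 0.0792 0.1176] [229.4918 154.9367]
phone 4.5 -73 72 [0.5568 0.0792 0.1896] [218.417  176.3349]
phone -4.5 -73 0 [0.5463 0.0807 0.1178] [269.5597 154.9188]
phone -4.5 -73 72 [0.5479 0.0807 0.1898] [279.5294 176.3086]
(11, -76, 74) [207.0946 139.0867]
(-11, -76, 74) [288.3107 138.834 ]
(5.7, -76, 69) [226.7699 138.6099]
(-5.7, -76, 69) [268.0358 138.4818]
(15, -85, 54) [194.5139 105.2359]
```

View pics/w6c.png

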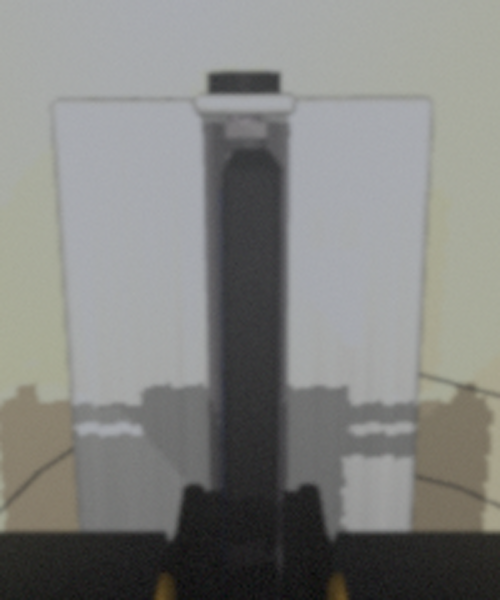

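Emit:
{"name": "carry_out", "arguments": {
  "steps": [
    [[-0.25,-0.05,1],0],
    [[-0.25,-0.05,2],0],
    [[-0.25,-0.07,3],0],
    [[-0.25,-0.08,3.8],0],
    [[-0.25,-0.08,4.4],0],
    [[-0.25,-0.08,4.8],0],
    [[-0.25,-0.09,5.2],0],
    [[-0.25,-0.09,5.6],0],
    [[-0.25,-0.09,5.6],0]
  ]
}}

```text
time_s: 22.3
tcp_pos: [0.5635, 0.1543, 0.1046]
ee_rot: [[-0.165, -0.986, -0.022], [-0.986, 0.165, -0.0], [0.004, 0.022, -1.0]]
wrist_force: [0.2, -0.2, -2.1]
gripper_width: 0.106
```

Emit:
{"name": "carry_out", "arguments": {
  "steps": [
    [[0,-0.02,0.4],0],
    [[0,-0.03,0.8],0],
    [[0,-0.03,1.1],0],
    [[0,-0.04,1.4],0],
    [[0,-0.04,1.6],0],
    [[0,-0.04,1.7],0],
    [[0,-0.04,1.8],0],
    [[0,-0.04,1.8],0],
    [[0,-0.04,1.8],0]
  ]
}}

```text
time_s: 23.2
tcp_pos: [0.5636, 0.1541, 0.0877]
ee_rot: [[-0.165, -0.986, -0.022], [-0.986, 0.165, -0.0], [0.004, 0.021, -1.0]]
wrist_force: [-3.2, -1.2, 6.0]
gripper_width: 0.1
```

Contact at the expected height (phone bottom at z≈0.044), so it's home. Releasing and rising slightly.

Emit:
{"name": "carry_out", "arguments": {
  "steps": [
    [[0,0,0],0],
    [[0,0,0],0],
    [[0,0,0],0],
    [[0,0,0],0],
    [[0,0,0],0],
    [[0,0,0],0],
    [[0,0,-0.6],0],
    [[0,0,-0.6],0]
  ],
  "gripper": 0.0
}}

```text
time_s: 24.0
tcp_pos: [0.5644, 0.1544, 0.0947]
ee_rot: [[-0.165, -0.986, -0.02], [-0.986, 0.165, 0.0], [0.003, 0.02, -1.0]]
wrist_force: [0.2, -0.0, 0.5]
gripper_width: 0.5
```

```bash
python3 - <<'E'
from mv import *
e=np.array([.1633,.9866,0]);ex=np.array([.9866,-.1633,0]);O=np.array([.5624,.1525,0])
for x,z in [(-17.2,94),(-25.9,93),(-34,90.6),(-40.9,86.1),(-43.9,83.4)]: to(O+ex*x/1e3+e*.001+[0,0,z/1e3])
E
```

```text
24.0 [0.5644 0.1544 0.0947] z [-0.02    0.0002 -0.9998] 0.49998403958993154 [ 0.2124 -0.0326  0.4545] move [0.1208 1.8848 0.1087] yaw -9.473605928994925 twist -0.07360592899492424
24.0 [0.5644 0.1544 0.0947] z [-0.02    0.0002 -0.9998] 0.49998403958993154 [ 0.2124 -0.0326  0.4545] move [0.1216 2.7527 0.2258] yaw -9.473605928994925 twist -0.07360592899492424
24.0 [0.5644 0.1544 0.0947] z [-0.02    0.0002 -0.9998] 0.49998403958993154 [ 0.2124 -0.0326  0.4545] move [0.1219 3.5578 0.4817] yaw -9.473605928994925 twist -0.07360592899492424
24.0 [0.5644 0.1544 0.0947] z [-0.02    0.0002 -0.9998] 0.49998403958993154 [ 0.2124 -0.0326  0.4545] move [0.1214 4.2388 0.9453] yaw -9.473605928994925 twist -0.07360592899492424
24.0 [0.5644 0.1544 0.0947] z [-0.02    0.0002 -0.9998] 0.49998403958993154 [ 0.2124 -0.0326  0.4545] move [0.121  4.5335 1.2211] yaw -9.473605928994925 twist -0.07360592899492424
```

Emit:
{"name": "carry_out", "arguments": {
  "steps": [
    [[0,1.0,0.1],0],
    [[0,1.6,0.1],0],
    [[0,1.9,0.1],0],
    [[0,2.2,0.15],0],
    [[0,2.5,0.2],0],
    [[0,2.75,0.23],0],
    [[0,3.0,0.3],0],
    [[0,3.3,0.4],0],
    [[0,3.55,0.48],0],
    [[0,3.8,0.6],0],
    [[0,4.0,0.75],0],
    [[0,4.25,0.95],0],
    [[0,4.25,0.95],0],
    [[0,4.25,0.95],0]
  ]
}}

```text
time_s: 25.4
tcp_pos: [0.5246, 0.1625, 0.0879]
ee_rot: [[-0.163, -0.986, -0.014], [-0.987, 0.163, 0.002], [-0.0, 0.014, -1.0]]
wrist_force: [2.3, -0.6, 5.6]
gripper_width: 0.503
```

```bash
cat > chk.py <<'E'
from mv import *
e=np.array([.1633,.9866,0]);ex=np.array([.9866,-.1633,0]);O=np.array([.5624,.1525,0])
c=r.calibration('scene');
import sys
im=save('scene',sys.argv[1])
x0,y0,w,h,k=280,215,110,90,7
o=cv2.resize(im[y0:y0+h,x0:x0+w],None,fx=k,fy=k,interpolation=cv2.INTER_CUBIC)
o=cv2.cvtColor(o,cv2.COLOR_RGB2BGR)
for th in (25,35,45):
  t=np.radians(th)
  q=[(proj('scene',O+ex*(-.072*np.sin(t)+.0045*np.cos(t))+e*y+[0,0,.044+.072*np.cos(t)+.0045*np.sin(t)],c)-[x0,y0]+.5)*k for y in (.0735,-.0725)]
  print(th,q)
to(O+ex*-.0439+e*.001+[0,0,.0834])
p=r.sense()['tcp_pos']-O;print('local x,z',p@ex*1e3,p[2]*1e3)
for d in r.place_of('scene','phone_lens')[:1]+r.place_of('scene','phone')[:2]: q=np.array(d['centre'])-O;print(d['confidence'],q@ex*1e3,q@e*1e3,q[2]*1e3)
cv2.imwrite('pics/c_'+sys.argv[1],o)
E
python3 chk.py s1.png
```

```text
25 [array([560.3372, 266.6449]), array([178.4993, 158.9891])]
35 [array([565.2553, 250.8225]), array([186.7148, 144.5075])]
45 [array([568.7124, 240.5182]), array([193.6765, 135.4543])]
25.45 [0.5246 0.1625 0.0879] z [-0.0142  0.0024 -0.9999] 0.49923019680257974 [2.6185 1.2168 4.9811] move [0.2655 0.4937 0.4618] yaw -9.405975360887284 twist -0.005975360887283898
local x,z -38.89826319381784 87.94652491918097
0.74 -318.87624999999997 -573.8864500000001 52.5
0.91 -262.6380000000001 -577.4511000000001 -0.8
```

View pics/c_s1.png

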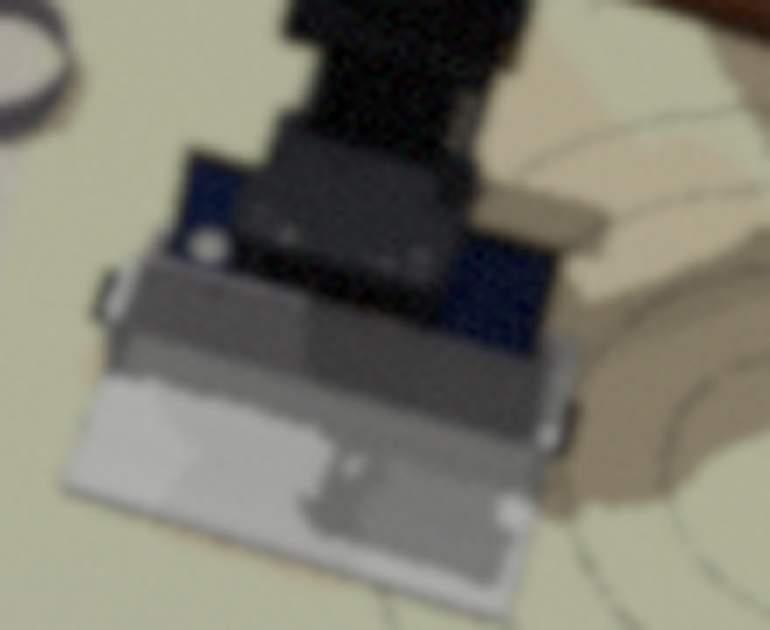

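Phone top edge at (190,150)–(560,248) suggests about 31°, while the finger geometry says 27°. I'll push a little further, back off and measure unobstructed.

Emit:
{"name": "carry_out", "arguments": {
  "steps": [
    [[0,0.25,0.15],0],
    [[0,0.4,0.3],0],
    [[0,0.5,0.4],0],
    [[0,0.5,0.4],0]
  ]
}}

```text
time_s: 25.95
tcp_pos: [0.5205, 0.1636, 0.0851]
ee_rot: [[-0.163, -0.987, -0.012], [-0.987, 0.163, 0.003], [-0.001, 0.012, -1.0]]
wrist_force: [1.5, -0.8, 4.9]
gripper_width: 0.499
```

Emit:
{"name": "carry_out", "arguments": {
  "steps": [
    [[0,-0.4,0],0],
    [[0,-0.8,0],0],
    [[0,-1.0,-1.5],0],
    [[0,-1.0,-4.5],0],
    [[0,-0.5,-8],0],
    [[0,3,-12],0],
    [[0,6,-15],0],
    [[0,9,-16],0],
    [[0,12,-16],0],
    [[0,13,-16],0]
  ]
}}

```text
time_s: 26.95
tcp_pos: [0.3918, 0.1841, 0.2467]
ee_rot: [[-0.162, -0.987, -0.013], [-0.987, 0.162, 0.004], [-0.002, 0.013, -1.0]]
wrist_force: [0.7, 0.5, -0.2]
gripper_width: 0.501
```

```bash
cat > fit.py <<'E'
from mv import *
e=np.array([.1633,.9866,0]);ex=np.array([.9866,-.1633,0]);O=np.array([.5624,.1525,0])
for cam in ('scene','top','wrist'):
  im=save(cam,f'f_{cam}.png');c=r.calibration(cam)
  for d in r.cut_out(cam,'phone')[:4]:
    m=d['pixels'];ys,xs=np.nonzero(m);ctr=np.array([xs.mean(),ys.mean()])
    if np.linalg.norm(ctr-proj(cam,O+[0,0,.1],c))>40: continue
    best=[]
    for th in range(15,56,1):
      t=np.radians(th);A=np.array([ex*np.cos(t)+[0,0,np.sin(t)],e,-ex*np.sin(t)+[0,0,np.cos(t)]])
      # visible: part above the lips
      pts=np.array([proj(cam,O+[0,0,.044]+np.array([x,y,z])/1e3@A,c) for x in(-4.5,4.5) for y in(-73,73) for z in(30 if cam=='scene' else 30,72)])
      h=cv2.convexHull(pts.astype(np.float32));M=np.zeros(m.shape,np.uint8);cv2.fillConvexPoly(M,np.round(h).astype(int),1)
      best.append(((M.astype(bool)&m).sum()/(M.astype(bool)|m).sum(),th))
    print(cam,d['confidence'],m.sum(),ctr,sorted(best)[-6:])
s=r.sense();print(s['time_s'],s['tcp_pos'])
E
python3 fit.py; python3 chk.py s2.png
```

```text
scene 0.96 954 [331.2264 249.4308] [(np.float64(0.9017681728880157), 38), (np.float64(0.9132602193419741), 36), (np.float64(0.9206030150753769), 32), (np.float64(0.9304865938430983), 33), (np.float64(0.9304865938430983), 34), (np.float64(0.9304865938430983), 35)]
top 0.71 322 [222.1056 170.2236] [(np.float64(0.4688026981450253), 30), (np.float64(0.5009242144177449), 31), (np.float64(0.5180921052631579), 35), (np.float64(0.528169014084507), 32), (np.float64(0.5309734513274337), 33), (np.float64(0.5387263339070568), 34)]
wrist 0.8 3910 [121.8371 187.5246] [(np.float64(0.676686706746827), 36), (np.float64(0.6981369587109768), 31), (np.float64(0.7355644591091209), 35), (np.float64(0.7600302800908403), 32), (np.float64(0.7867442448773083), 33), (np.float64(0.7959132818340394), 34)]
27.25 [0.3949 0.1843 0.2461]
25 [array([560.3372, 266.6449]), array([178.4993, 158.9891])]
35 [array([565.2553, 250.8225]), array([186.7148, 144.5075])]
45 [array([568.7124, 240.5182]), array([193.6765, 135.4543])]
27.3 [0.3949 0.1842 0.246 ] z [-0.0126  0.0021 -0.9999] 0.5023401954503224 [ 0.562  -0.9663 -0.1361] move [  0.2895 -12.8605  16.0977] yaw -9.425930237264337 twist -0.025930237264336853
local x,z -170.44918938983122 246.00076728421433
0.63 -320.80182 -575.72561 49.099999999999994
0.97 -263.80559000000005 -577.74572 -0.4
0.86 4.034170000000012 5.634510000000018 38.199999999999996
```

View pics/c_s2.png

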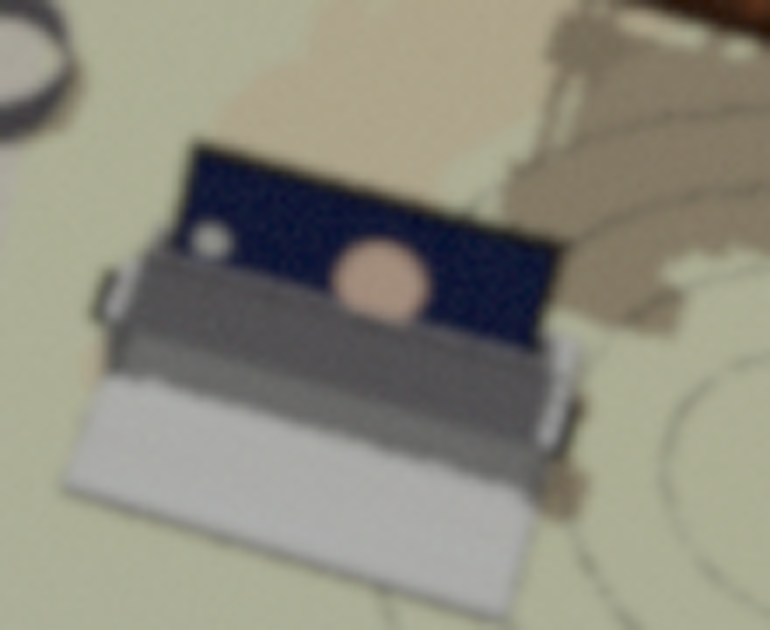

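All three cameras fit about 34°. The screen faces front, the top edge runs (195,148)–(562,245), and the phone is seated and the robot clear. Handing in.

```bash
python3 -c "
from station import r
print(r.finish_job())"
```

```text
the job is handed in; nothing more can be done
None
```

The phone is in the stand's slot, long edge down and screen to the front, leaning back about 34° from upright. The gripper has let go and is clear. I handed the job in at about 27 s of the 53 s allowed; the hand-in reports no verdict.

- **Cradle:** It was already leaning back about 15°, too much for an upright insertion. I put the phone back in its rack slot, pushed the cradle upright with the fingers, then picked the phone up again. The first try, closing the jaws around the lips, pushed the arm about 7 mm sideways. Pushing with one finger then worked, and a close-up showed the cradle upright.
- **Insertion:** The phone met about 8 N of contact force with its lower edge at the slot floor's height (44 mm), so I took it as fully home. I then released it and leaned it back by pushing the screen with one finger.
- **Last checks:** Fits to the scene, top and wrist pictures gave 33–35°, 34° and 34°, though the top and wrist outlines matched only loosely. During the push, the finger geometry read about 4° less than the picture; I went by the pictures. The highest force I read at the wrist, at the end of a move, was about 27 N.
- **Other things on the table:** I did not touch any of them and saw nothing moved, but I did not check each one again.

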